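Open the extraction damper to its preset stop and hook it there

ROBOT

A 6-joint arm with a two-finger parallel gripper is mounted at the origin on the work surface. World frame = base frame: x ahead of the robot, y to its left, z up, the work surface at z = 0. Lengths are in m, angles in degrees, forces in N, time in s.
With the tool pointing down it reaches from about 0.35 to 0.875 m from the base axis. Payload 4.2 kg.
Tool frame: the origin (TCP) lies between the finger pads; the fingertips stand 11 mm ahead of it and the grasp point (between the pads) lies 8 mm behind it; z points along the fingers, y is the direction in which the jaws open and shut (so a half turn about z gives the same grasp; the last joint's range is limited). The gripper opens to 87 mm and grips with 3 to 60 N. Pads are 19 mm wide; open, the fingers measure 117 mm over their backs; the gripper's body (75 mm by 190 mm) begins 51 mm behind the grasp point.
Start: joints at [87.983, 22.042, 0.453, 0, -68.411, -14.817], TCP at [0.181, 0.598, 0.234] pointing down, gripper open.
Joint ranges: [-179.83, 179.83], [-69.29, 118.12], [-61.27, 80.66], [-181.25, 117.63], [-171.15, -9.14], [-177.46, 177.46]. Speed limits (degrees/s): [159.86, 159.86, 180, 180, 180, 180].

INTERFACE

Orientations are given as a 3x3 rotation matrix whose columns are the frame's x, y, z axes.
In Python, from station import sense, capture, get_calibration, finish_job, search_frame, cut_out gives the robot as it stands.
- The arm moves only by the tool arm_command, never from a script. Its argument "rows" is a list of rows, each an object with "fingers": the opening in per cent of the stroke, from 0 (shut) to 100 (fully open); "travel": the shift along the tool's x, y, z in cm, a list of three; "roll": the turn about the tool's z in degrees. A call has 1 to 10 rows; each row is the pose to reach, as a shift and turn from the pose commanded when the call began, along the tool's axes at that moment; what a row does not reach only later rows make up. A row lasts 1/10 s, in which the tool goes at most 50 mm and 8.59 degrees, less where a joint would pass 70% of its speed; a pose out of reach is approached as far as the arm can. A call with a gripper value outside its range is refused whole. The fingers move at their own pace and stop on an object; the grip force is fixed at half the most. Time passes only in rows, so rows that repeat a pose let the fingers close. It gives the time, the measured TCP pose, the force and the opening at its end, in the units of the state.
- sense(): the state, without advancing time (a new reading comes with each control period).
- capture(name): name is "scene" or "top"; returns (picture, depth): 480x640x3 uint8, red, green, blue; 480x640 float32, m along the optical axis (not along the pixel's ray), 0 where there is no reading.
- get_calibration(name): a dict with "fov_y" (degrees; the focal length in pixels is half the picture's height over the tangent of half this angle, whatever the lens; pixels are square), "cx", "cy" (the principal point, pixels), "origin" and "attitude" of the camera in the world. Camera axes: x right, y down, z forward; pixel columns grow to the right and rows downward; lengths in m; the calibration is good to about 2 mm. A picture is of the moment at which its call begins. get_calibration takes no time and is no camera call.
- finish_job(): hands the job in, once; it reports no verdict.
Trained networks look in the newest picture that a camera, given by its name, has taken for a name from the list of things; names that differ only in an ending like _2 or _b are one class to them, and where a whole thing is asked for, a point or a joint stands for the part that bears it (a point fixed in the world has none). Each returns a list of dicts, best first, with "p" (0 to 1); they miss things now and then, are a little off and sometimes report something else, mostly with a low value. They report only what shows in the picture. A call takes as long as a camera call.
- search_frame(camera, label): "position" ([x, y, z] in m, in world coordinates, good to about 4 mm: the middle of the surface that is visible of it).
- cut_out(camera, label): "mask" (480x640 bool, what is visible of it).
The state is a dict: "time_s": time; "joints": joint angles; "joint_velocities": joint speeds; "effort": joint torques, N m; "tcp_pos": TCP position; "ee_rot": TCP orientation; "wrist_force": force on the tool from outside, world axes, zero at the start; "moment": the same for the moment, N m; "gripper_width": opening from 0.0 (shut) to 1.0 (fully open).
Only numpy, scipy, OpenCV 4.12 (cv2) and the standard library are available. Lean on these libraries where they do the work, as an engineer would, in place of code of your own. Each camera call takes 0.05 s, during which the arm holds its last target. There are 200 camera calls.

TASK

Open the dust-extraction damper: push the green lever's paddle round anticlockwise until the lever bears firmly against the blue preset stop, without forcing the stop off its setting. Then swing the yellow hook down over the lever until it lies in its catch, so that the damper stays locked at that opening. Leave the glue bottle and the tin next to it as they stand.

Things in the scene. Friction and masses are not known exactly. Their poses are not given: they have to be found in the camera images.
- damper: Fixed grey extraction hood on a 100 mm duct. Origin at table height under the lever's vertical spindle; x along the duct away from the flared mouth, y left, z up. Below the lever the highest metal is the dial plate, 134 mm up (within 112 mm of the spindle); the mouth's top is 120 mm up.
- lever: Green lever on the vertical spindle. Origin on the spindle, 135 mm above the table, z up; bar along its own +y: 24 mm wide (x -12 to 12), 170 mm long, z 10 to 26 mm. Shut: its axes parallel the damper's. It opens anticlockwise from above (towards its own -x), stays where left, and takes 0.4 Nm to turn (2.6 N at the paddle). Starts 0 to 0.3 rad open.
- paddle (a point): Centre of the lever's upright green paddle, at (0, 152, 53) mm in the lever's frame; the paddle is 16 mm thick (x), 36 mm wide (y), 56 mm high (z), its top 81 mm above the lever's origin (216 mm above the table).
- stop: Blue stop clamp, preset at 0.75 to 1.25 rad of opening. Origin and spindle as the lever's; its axes parallel the lever's when the lever bears on it. Block: x -44 to -12, y 72 to 98, z 0 to 30 mm; the lever's leading side meets its face x = -12 mm. The clamp slips if the lever bears on it with about 50 N (about 30 N at the paddle).
- stop_face (a point): Point of the stop's face that the lever meets, (-12, 85, 18) mm in the stop's frame.
- lever_face (a point): Point of the lever's leading side that meets the stop, (-12, 85, 18) mm in the lever's frame; it coincides with stop_face when the lever is home.
- hook: Yellow hook hinged on the stop at (-34, 85, 36) mm in the stop's frame (its origin), axis along y. Bar along its +x: 89 long, 14 wide, 10 mm thick; nose at x 50 to 58 mm reaches 22 mm to -z. Starts upright, leaning 0.15 to 0.4 rad back from the lever; stays where left. Closed: level along the stop's +x over the lever, nose behind it; the nose lands on the lever if that is over 7 mm off its stop.
- hook_tab (a point): Middle of the hook's end tab (22 x 22 x 8 mm), at x = 78 mm in the hook's frame: push or press here.
- glue: White glue bottle, 60 mm diameter, 160 mm high, standing to the right of the damper; origin at the centre of its foot.
- tin: Orange tin, 90 mm diameter, 100 mm high, standing near the damper's far left; origin at the centre of its foot.

How it is judged (in metres and radians):
On the way, in this order (a step that is already met when the one before it is completed fails the run):
1. the lever bears on the blue stop with at least 10 N (about 8 N of push at the paddle), kept up for 0.3 s, while the hook is still up (contact force between lever and stop above 10 N and distance between lever_face and stop_face below 0.006 m and angle between the x axis of hook and the x axis of stop, either way round above 0.7 rad), for 0.3 s.
2. the hook lies level across the lever (within 0.1 rad of fully closed), its nose behind the lever (angle between the x axis of hook and the x axis of stop, either way round below 0.1 rad and distance between lever_face and stop_face below 0.006 m), for 0.2 s.
At the end, for the whole second after the job is handed in: The lever rests against the blue stop (lever_face within 6 mm of stop_face), the hook lies level over the lever within 0.1 rad of fully closed, both at rest, and the stop is within 5 mm of where it was set (all of step 2 and angular speed of hook below 0.1 rad/s and angular speed of lever below 0.05 rad/s and distance of stop_face from where it was at the start of the episode below 0.005 m); the robot touches nothing.
It fails at once if the stop is forced more than 5 mm off its setting (distance of stop_face from where it was at the start of the episode above 0.005 m).
It fails at once if the glue bottle or the tin is shoved more than 20 mm, or knocked over (distance of any of glue, tin from where it was at the start of the episode above 0.02 m or angle between any of glue, tin's own z axis and vertical above 0.4 rad).
It also fails if it takes over 61 s, if anything falls off the work surface, if the arm or the gripper's body presses on something with over 40 N, if the wrist force passes 120 N, or if a joint passes its speed limit or range.

## Working session

There is one attempt and no reset: what is moved stays moved. The work goes in short steps, Python scripts to look and compute and a tool call to move; the robot and the scene stay as the last step left them, time stands still between calls to the robot, and variables do not carry over. Pictures are saved under pics/ and viewed, about 8 in all and at most 12, crops included, and the job is handed in when it is done.

Besides the shell and the picture viewer there is one more tool, called after ">>>" by a JSON object that holds its "api" and its "payload", one argument or row to a line. arm_command: Moves the arm, as the interface text tells. Its arguments: {"type":"object","properties":{"rows":{"type":"array","items":{"type":"object","properties":{"fingers":{"type":"number"},"travel":{"type":"array","items":{"type":"number"}},"roll":{"type":"number"}}}}},"required":["rows"]}

```bash
mkdir -p pics; ls; python3 - <<'E'
from station import *
import cv2,numpy as np
for n in("scene","top"):
    p,d=capture(n);cv2.imwrite(f"pics/{n}0.png",p[:,:,::-1]);np.savez(f"{n}0.npz",p=p,d=d)
    c=get_calibration(n);print(n,c)
    for l in("damper","lever","paddle","stop","stop_face","lever_face","hook","hook_tab","glue","tin"):
        print(l,[(np.round(r["position"],4).tolist(),round(r["p"],2)) for r in search_frame(n,l)[:2]])
s=sense();print(s)
E
```

```text
pics
scene {'fov_y': 51.75081692768092, 'cx': 315.531276941164, 'cy': 246.293616613538, 'origin': array([1.06380847, 0.31808116, 0.86344485]), 'attitude': array([[-0.66467255,  0.59774115, -0.44823646],
       [ 0.74691555,  0.54614473, -0.37926652],
       [ 0.01809878, -0.58688282, -0.80946957]])}
damper [([0.8145, -0.0811, 0.1113], 0.78)]
lever [([0.5539, -0.0549, 0.1583], 0.58)]
paddle [([0.553, -0.0544, 0.1585], 0.93)]
stop [([0.4975, -0.163, 0.1638], 0.81)]
stop_face []
lever_face [([0.552, -0.0536, 0.1589], 0.97)]
hook [([0.4954, -0.1759, 0.2282], 0.8)]
hook_tab [([0.4952, -0.1757, 0.2235], 0.87), ([0.7086, 0.0499, 0.1001], 0.73)]
glue [([0.6954, -0.3044, 0.0877], 0.87)]
tin [([0.711, 0.0523, 0.0982], 0.66)]
top {'fov_y': 55.9837948423468, 'cx': 315.88840399725404, 'cy': 239.59147935567168, 'origin': array([0.58291969, 0.00435024, 0.85808903]), 'attitude': array([[ 0.0200315 , -0.99262766,  0.11953686],
       [-0.99978299, -0.02057146, -0.00328476],
       [ 0.0057196 , -0.11944512, -0.99282433]])}
damper [([0.6618, -0.0981, 0.1104], 0.74)]
lever [([0.5586, -0.0804, 0.1579], 
[... 473 characters left out ...]
0164e-03,
       -6.84103086e+01, -1.48162704e+01]), 'joint_velocities': array([-0.04843451,  0.10139117,  0.04017729,  0.02299719, -0.08608179,
       -0.04636174]), 'effort': array([-7.45819234e-04, -3.90478635e+01,  1.87624419e+01,  4.22475547e+00,
        1.54666562e-02, -1.98765650e-05]), 'tcp_pos': array([0.18095385, 0.59821907, 0.23354878]), 'ee_rot': array([[ 9.57152910e-01, -2.89582987e-01, -1.84830898e-05],
       [-2.89582987e-01, -9.57152910e-01,  2.02499217e-05],
       [-2.35551760e-05, -1.40298831e-05, -1.00000000e+00]]), 'wrist_force': array([-0.38104627,  0.37582005, -0.27097863]), 'moment': array([ 0.00579187,  0.02011589, -0.01484324]), 'gripper_width': 1.0011295226533063}
```

View pics/scene0.png

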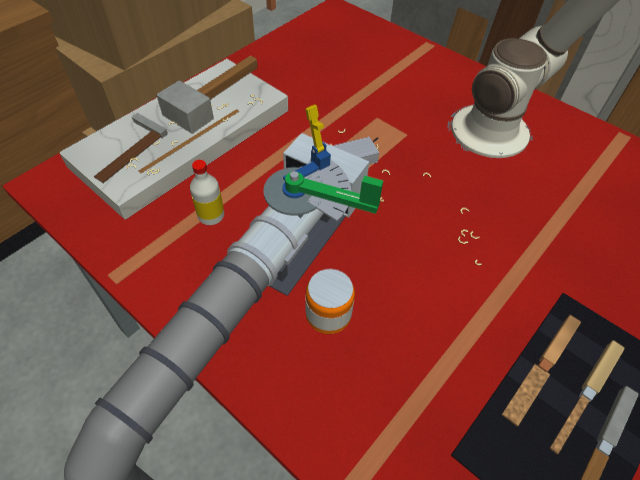

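View pics/top0.png

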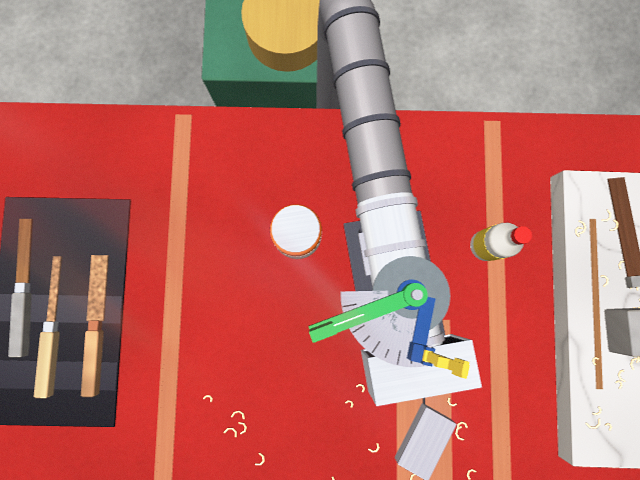

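The scene view shows the lever with its paddle at (372,195), the blue stop at (320,158), the upright yellow hook at (314,125), the tin at (330,300) and the bottle at (206,195). In the top view the spindle is at (418,294), the paddle at (320,330) and the stop at (420,350), with the hook leaning to the right at (460,368). I'll fit the geometry from the coloured pixels.

```bash
cat > geo.py <<'E'
from station import *
import cv2,numpy as np
def cloud(n,p,d):
    c=get_calibration(n);f=240/np.tan(np.radians(c["fov_y"]/2))
    v,u=np.mgrid[:480,:640]
    P=np.stack([(u-c["cx"])/f*d,(v-c["cy"])/f*d,d],-1)@np.array(c["attitude"]).T+c["origin"]
    h=cv2.cvtColor(p,cv2.COLOR_RGB2HSV)
    ok=(d>0)&(P[...,0]>.3)&(P[...,0]<.75)&(P[...,1]>-.3)&(P[...,1]<.1)&(P[...,2]>.125)&(P[...,2]<.3)&(h[...,1]>120)&(h[...,2]>40)
    H=h[...,0]
    return {k:P[ok&(H>a)&(H<b)] for k,a,b in(("green",50,85),("blue",100,125),("yellow",20,35))}
E
python3 - <<'E'
from geo import *
np.set_printoptions(precision=4,suppress=True)
for n in("top","scene"):
    z=np.load(n+"0.npz");C=cloud(n,z["p"],z["d"])
    for k,P in C.items():
        print(n,k,len(P),P.min(0),P.max(0),np.histogram(P[:,2],bins=np.arange(.13,.29,.01))[0])
    g=C["green"];b=g[abs(g[:,2]-.161)<.004]
    m=b[:,:2].mean(0);w,V=np.linalg.eigh(np.cov(b[:,:2].T));print("lever bar",m,V[:,1],(b[:,:2]-m)@V[:,1]@[1] if 0 else np.ptp((b[:,:2]-m)@V[:,1]),np.ptp((b[:,:2]-m)@V[:,0]))
    t=g[g[:,2]>.209];print("paddle top",t.mean(0),len(t), g[g[:,2]>.18].mean(0))
    b=C["blue"];t=b[abs(b[:,2]-.165)<.004]
    if len(t)>5: print("blue top",t.mean(0),cv2.minAreaRect(t[:,:2].astype(np.float32)*1000),cv2.boxPoints(cv2.minAreaRect(t[:,:2].astype(np.float32)*1000)))
    y=C["yellow"];m=y.mean(0);w,V=np.linalg.eigh(np.cov(y.T));print("hook",m,V[:,2],w); tt=y[y[:,2]>.24]; print(tt.mean(0),np.ptp(tt,axis=0))
E
```

```text
top green 1592 [ 0.5178 -0.1749  0.1355] [0.6027 0.0099 0.2197] [   2    5   89 1221    1    0    0    0  274    0    0    0    0    0
    0]
top blue 1057 [ 0.4829 -0.1865  0.1335] [ 0.6081 -0.1273  0.183 ] [ 59 708  27 207  25  31   0   0   0   0   0   0   0   0   0]
top yellow 602 [ 0.4786 -0.1997  0.1561] [0.5387 0.0008 0.2586] [  0   0   1   1  49  41  38   4   3  73 141  85 166   0   0]
lever bar [ 0.5613 -0.0874] [-0.347   0.9378] 0.18461399418763758 0.031866307118260995
paddle top [ 0.53   -0.0097  0.2165] 274 [ 0.53   -0.0097  0.2165]
blue top [ 0.4987 -0.1528  0.1657] ((497.03277587890625, -159.9530029296875), (31.215194702148438, 25.499399185180664), 77.65702056884766) [[ 481.2415 -172.4744]
 [ 506.1514 -177.9253]
 [ 512.8241 -147.4316]
 [ 487.9141 -141.9807]]
hook [ 0.4933 -0.179   0.2294] [-0.0903 -0.3953  0.9141] [0.     0.0001 0.0008]
[ 0.4906 -0.1905  0.2517] [0.0232 0.0174 0.0184]
scene green 1696 [ 0.5144 -0.1671  0.135 ] [0.6034 0.0144 0.2177] [  1 115 597 516  69  76  77  78 167   0   0   0   0   0   0]
scene blue 563 [ 0.4818 -0.1897  0.132 ] [ 0.6089 -0.1228  0.1807] [145 213  63 115  22   5   0   0   0   0   0   0   0   0   0]
scene yellow 439 [ 0.477  -0.1967  0.1446] [0.5455 0.0139 0.2575] [ 0  7  3  2 36 41 39 42 22 68 66 64 49  0  0]
lever bar [ 0.5606 -0.0814] [-0.3583  0.9336] 0.18829791071763063 0.03653197155408524
paddle top [ 0.5296 -0.0061  0.2144] 174 [ 0.5324 -0.0045  0.2034]
blue top [ 0.4983 -0.1523  0.1641] ((495.5862121582031, -156.51902770996094), (33.34450149536133, 26.789119720458984), 75.85066223144531) [[ 478.5225 -169.4112]
 [ 504.4989 -175.9598]
 [ 512.6499 -143.6269]
 [ 486.6736 -137.0783]]
hook [ 0.4941 -0.1707  0.2179] [-0.1532 -0.7685  0.6212] [0.     0.0003 0.0014]
[ 0.4902 -0.1878  0.2489] [0.0238 0.0169 0.0174]
```

>>> {"api": "arm_command", "payload": {
  "rows": [
    {"fingers": 0, "travel": [53.7, 45.7, -3.6], "roll": 70},
    {"fingers": 0, "travel": [53.7, 45.7, -3.6], "roll": 142.6},
    {"fingers": 0, "travel": [53.7, 45.7, -3.6], "roll": 142.6},
    {"fingers": 0, "travel": [53.7, 45.7, -3.6], "roll": 142.6},
    {"fingers": 0, "travel": [53.7, 45.7, -3.6], "roll": 142.6},
    {"fingers": 0, "travel": [53.7, 45.7, -3.6], "roll": 142.6},
    {"fingers": 0, "travel": [53.7, 45.7, -3.6], "roll": 142.6},
    {"fingers": 0, "travel": [53.7, 45.7, -3.6], "roll": 142.6},
    {"fingers": 0, "travel": [53.7, 45.7, -3.6], "roll": 142.6},
    {"fingers": 0, "travel": [53.7, 45.7, -3.6], "roll": 142.6}
  ]
}}

```text
time_s: 2.1
tcp_pos: [0.452, 0.1765, 0.2597]
ee_rot: [[-0.227, -0.974, 0.001], [-0.974, 0.227, 0.001], [-0.001, -0.001, -1.0]]
wrist_force: [1.1, 1.3, -0.1]
gripper_width: 0.17
```

```bash
cat > plan.py <<'E'
from station import sense
import numpy as np
np.set_printoptions(precision=4,suppress=True)
S=np.array([.5835,-.150])
def w(yaw,x,y):  # lever/stop frame (m) -> world xy
    a=np.radians(yaw);return S+np.array([np.cos(a)*x-np.sin(a)*y,np.sin(a)*x+np.cos(a)*y])
def rel(pts): # pts: (x,y,z,yaw_of_tool_x) -> travel cm, roll
    s=sense();R=s["ee_rot"];y0=np.degrees(np.arctan2(R[1,0],R[0,0]))
    print("t",round(s["time_s"],2),"tcp",s["tcp_pos"],"yaw",round(y0,2),"F",s["wrist_force"],"j",s["joints"])
    for x,y,z,yaw in pts:
        print((R.T@(np.array([x,y,z])-s["tcp_pos"])*100).round(2),"roll",round((y0-yaw+180)%360-180,1))
E
python3 -c "
from plan import *
rel([(.563,.005,.27,-159.4)])"
```

```text
t 2.1 tcp [0.452  0.1765 0.2597] yaw -103.1 F [ 1.0737  1.3197 -0.1203] j [ 40.566    7.1198 -16.0596   0.0067 -66.7493 -53.6693]
[ 14.19 -14.7   -1.03] roll 56.3
```

>>> {"api": "arm_command", "payload": {
  "rows": [
    {"fingers": 0, "travel": [14.2, -14.7, -1.0], "roll": 56},
    {"fingers": 0, "travel": [14.2, -14.7, -1.0], "roll": 56},
    {"fingers": 0, "travel": [14.2, -14.7, -1.0], "roll": 56},
    {"fingers": 0, "travel": [14.2, -14.7, -1.0], "roll": 56},
    {"fingers": 0, "travel": [14.2, -14.7, -1.0], "roll": 56},
    {"fingers": 0, "travel": [14.2, -14.7, -1.0], "roll": 56},
    {"fingers": 0, "travel": [14.2, -14.7, -1.0], "roll": 56},
    {"fingers": 0, "travel": [14.2, -14.7, -1.0], "roll": 56},
    {"fingers": 0, "travel": [14.2, -14.7, -1.0], "roll": 56},
    {"fingers": 0, "travel": [14.2, -14.7, -1.0], "roll": 56}
  ]
}}

```text
time_s: 3.1
tcp_pos: [0.5632, 0.0075, 0.2692]
ee_rot: [[-0.932, -0.363, 0.0], [-0.363, 0.932, 0.0], [-0.0, -0.0, -1.0]]
wrist_force: [0.1, -0.3, -0.2]
gripper_width: 0.004
```

```bash
python3 -c "
from plan import *
rel([(.563,.005,.27,-159.4),(.563,.005,.195,-159.4)])"
```

```text
t 3.1 tcp [0.5632 0.0075 0.2692] yaw -158.69 F [ 0.0683 -0.3026 -0.1547] j [ 17.2463  14.6631  -5.0802   0.002  -70.2454 -85.9354]
[ 0.11 -0.23 -0.08] roll 0.7
[ 0.11 -0.23  7.42] roll 0.7
```

>>> {"api": "arm_command", "payload": {
  "rows": [
    {"fingers": 0, "travel": [0.1, -0.2, 4.0], "roll": 0.7},
    {"fingers": 0, "travel": [0.1, -0.2, 7.4], "roll": 0.7},
    {"fingers": 0, "travel": [0.1, -0.2, 7.4], "roll": 0.7},
    {"fingers": 0, "travel": [0.1, -0.2, 7.4], "roll": 0.7},
    {"fingers": 0, "travel": [0.1, -0.2, 7.4], "roll": 0.7}
  ]
}}

```text
time_s: 3.6
tcp_pos: [0.5645, 0.0054, 0.1974]
ee_rot: [[-0.936, -0.352, 0.004], [-0.352, 0.936, 0.0], [-0.004, -0.001, -1.0]]
wrist_force: [0.2, 1.1, 0.2]
gripper_width: 0.001
```

```bash
python3 -c "
from plan import *
rel([(*w(a,.019,.152),.195,a-180) for a in (20.6,25,30,35,40,45,50,55,60,65,70)])"
```

```text
t 3.6 tcp [0.5645 0.0054 0.1974] yaw -159.42 F [0.205  1.1016 0.154 ] j [ 17.0216  17.7242 -11.5137   0.0609 -60.5301 -86.4689]
[ 1.79 -0.02  0.23] roll -0.0
[2.96 0.08 0.22] roll -4.4
[4.29 0.09 0.22] roll -9.4
[ 5.63 -0.02  0.21] roll -14.4
[ 6.94 -0.25  0.21] roll -19.4
[ 8.24 -0.59  0.2 ] roll -24.4
[ 9.49 -1.04  0.2 ] roll -29.4
[10.71 -1.6   0.19] roll -34.4
[11.87 -2.27  0.19] roll -39.4
[12.96 -3.03  0.19] roll -44.4
[13.99 -3.89  0.18] roll -49.4
```

>>> {"api": "arm_command", "payload": {
  "rows": [
    {"fingers": 0, "travel": [0.9, 0, 0], "roll": 0},
    {"fingers": 0, "travel": [1.8, 0, 0], "roll": 0},
    {"fingers": 0, "travel": [2.4, 0, 0], "roll": -2},
    {"fingers": 0, "travel": [2.96, 0.1, 0], "roll": -4.4},
    {"fingers": 0, "travel": [3.6, 0.1, 0], "roll": -7},
    {"fingers": 0, "travel": [4.3, 0.1, 0], "roll": -9.4},
    {"fingers": 0, "travel": [4.9, 0, 0], "roll": -12},
    {"fingers": 0, "travel": [5.6, 0, 0], "roll": -14.4},
    {"fingers": 0, "travel": [6.3, -0.1, 0], "roll": -17},
    {"fingers": 0, "travel": [6.9, -0.25, 0], "roll": -19.4}
  ]
}}

```text
time_s: 4.6
tcp_pos: [0.5002, -0.0211, 0.1965]
ee_rot: [[-0.765, -0.644, 0.006], [-0.644, 0.765, 0.002], [-0.005, -0.002, -1.0]]
wrist_force: [2.0, 2.2, 0.2]
gripper_width: 0.009
```

```bash
python3 - <<'E'
from plan import *
rel([(*w(a,.019,.152),.197,a-180) for a in (40,42.5,45,47.5,50,52.5,55,57.5,60,62,64,66,68)])
from geo import *
p,d=capture("top");cv2.imwrite("pics/t1.png",p[150:450,200:600,::-1])
g=cloud("top",p,d)["green"];b=g[(abs(g[:,2]-.161)<.004)]
m=b[:,:2].mean(0);w_,V=np.linalg.eigh(np.cov(b[:,:2].T));print(len(b),m,V[:,1])
E
```

```text
t 4.6 tcp [ 0.5002 -0.0211  0.1965] yaw -139.94 F [1.9897 2.2045 0.246 ] j [ 16.2015  11.6357 -20.1064   0.0071 -57.9193 -66.1476]
[-0.   -0.03 -0.05] roll 0.1
[ 0.66  0.04 -0.05] roll -2.4
[ 1.33  0.08 -0.05] roll -4.9
[ 2.    0.09 -0.06] roll -7.4
[ 2.67  0.07 -0.06] roll -9.9
[ 3.33  0.02 -0.06] roll -12.4
[ 4.   -0.05 -0.07] roll -14.9
[ 4.66 -0.16 -0.07] roll -17.4
[ 5.31 -0.29 -0.07] roll -19.9
[ 5.83 -0.42 -0.08] roll -21.9
[ 6.35 -0.57 -0.08] roll -23.9
[ 6.86 -0.73 -0.08] roll -25.9
[ 7.36 -0.91 -0.08] roll -27.9
318 [ 0.5693 -0.1298] [-0.7985  0.602 ]
```

View pics/t1.png

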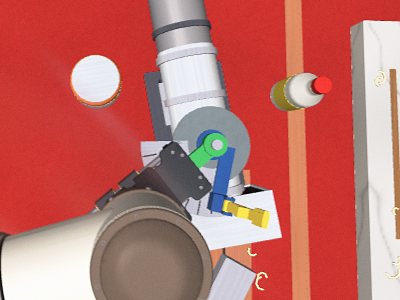

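The lever follows: green now points down-left from the hub at (215,145), the hook is untouched at (255,215), and the push reads about 3 N.

>>> {"api": "arm_command", "payload": {
  "rows": [
    {"fingers": 0, "travel": [0.66, 0, 0], "roll": -2.4},
    {"fingers": 0, "travel": [1.33, 0.1, 0], "roll": -4.9},
    {"fingers": 0, "travel": [2.0, 0.1, 0], "roll": -7.4},
    {"fingers": 0, "travel": [2.67, 0.1, 0], "roll": -9.9},
    {"fingers": 0, "travel": [3.33, 0, 0], "roll": -12.4},
    {"fingers": 0, "travel": [4.0, 0, 0], "roll": -14.9},
    {"fingers": 0, "travel": [4.66, -0.1, 0], "roll": -17.4},
    {"fingers": 0, "travel": [5.31, -0.3, 0], "roll": -19.9},
    {"fingers": 0, "travel": [5.83, -0.4, 0], "roll": -21.9},
    {"fingers": 0, "travel": [6.35, -0.57, 0], "roll": -23.9}
  ]
}}

```text
time_s: 5.65
tcp_pos: [0.4551, -0.0662, 0.1964]
ee_rot: [[-0.44, -0.898, 0.005], [-0.898, 0.44, 0.001], [-0.003, -0.004, -1.0]]
wrist_force: [2.0, 3.1, 1.7]
gripper_width: 0.006
```

```bash
python3 - <<'E'
from plan import *
rel([(*w(a,.019,.152),.197,a-180) for a in (64,66,68,70,71,72,73,74,75,76,77,78)])
from geo import *
for n in("top","scene"):
    p,d=capture(n);C=cloud(n,p,d)
    g=C["green"];b=g[(abs(g[:,2]-.161)<.004)]
    m=b[:,:2].mean(0);w_,V=np.linalg.eigh(np.cov(b[:,:2].T));print(len(b),m,V[:,1],len(C["blue"]))
cv2.imwrite("pics/s2.png",p[60:260,220:440,::-1].repeat(2,0).repeat(2,1))
E
```

```text
t 5.65 tcp [ 0.4551 -0.0662  0.1964] yaw -116.11 F [1.9515 3.1247 1.6737] j [ 12.0495   7.6637 -25.1484  -0.0145 -56.9142 -38.1512]
[ 0.   -0.02 -0.06] roll -0.1
[ 0.53  0.04 -0.06] roll -2.1
[ 1.07  0.08 -0.06] roll -4.1
[ 1.6   0.1  -0.07] roll -6.1
[ 1.87  0.1  -0.07] roll -7.1
[ 2.14  0.1  -0.07] roll -8.1
[ 2.4   0.09 -0.07] roll -9.1
[ 2.67  0.08 -0.07] roll -10.1
[ 2.94  0.06 -0.07] roll -11.1
[ 3.2   0.04 -0.07] roll -12.1
[ 3.47  0.01 -0.07] roll -13.1
[ 3.74 -0.02 -0.07] roll -14.1
468 [ 0.5565 -0.1353] [-0.9522  0.3054] 708
685 [ 0.5233 -0.1163] [-0.9023  0.4311] 504
```

View pics/s2.png

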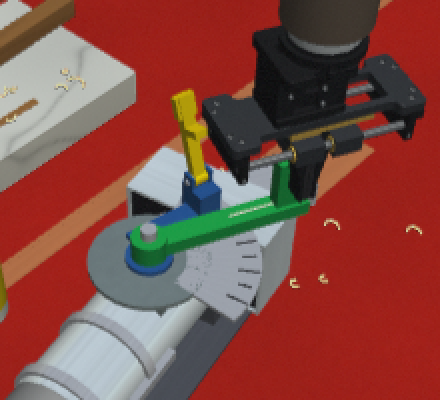

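Close: the lever is near 64.5°, the hook is still upright and clear. I'll slow down and push until the force rises.

>>> {"api": "arm_command", "payload": {
  "rows": [
    {"fingers": 0, "travel": [0.4, 0, 0], "roll": -1.5},
    {"fingers": 0, "travel": [0.8, 0.05, 0], "roll": -3},
    {"fingers": 0, "travel": [1.2, 0.08, 0], "roll": -4.6},
    {"fingers": 0, "travel": [1.6, 0.1, 0], "roll": -6.1},
    {"fingers": 0, "travel": [1.87, 0.1, 0], "roll": -7.1},
    {"fingers": 0, "travel": [2.14, 0.1, 0], "roll": -8.1},
    {"fingers": 0, "travel": [2.4, 0.1, 0], "roll": -9.1}
  ]
}}

```text
time_s: 6.45
tcp_pos: [0.4432, -0.0876, 0.1955]
ee_rot: [[-0.293, -0.956, 0.002], [-0.956, 0.293, 0.0], [-0.001, -0.002, -1.0]]
wrist_force: [3.0, 3.3, 1.3]
gripper_width: 0.005
```

>>> {"api": "arm_command", "payload": {
  "rows": [
    {"fingers": 0, "travel": [0.2, 0, 0], "roll": -0.8},
    {"fingers": 0, "travel": [0.3, 0, 0], "roll": -1.2}
  ]
}}

```text
time_s: 6.65
tcp_pos: [0.4417, -0.0907, 0.1951]
ee_rot: [[-0.273, -0.962, -0.0], [-0.962, 0.273, 0.0], [0.0, 0.0, -1.0]]
wrist_force: [1.1, 2.4, 1.5]
gripper_width: 0.009
```

>>> {"api": "arm_command", "payload": {
  "rows": [
    {"fingers": 0, "travel": [0.1, 0, 0], "roll": -0.4},
    {"fingers": 0, "travel": [0.2, 0, 0], "roll": -0.8}
  ]
}}

```text
time_s: 6.85
tcp_pos: [0.4409, -0.0925, 0.1949]
ee_rot: [[-0.26, -0.966, -0.001], [-0.966, 0.26, 0.0], [0.0, 0.001, -1.0]]
wrist_force: [0.0, 2.3, 2.3]
gripper_width: 0.006
```

>>> {"api": "arm_command", "payload": {
  "rows": [
    {"fingers": 0, "travel": [0.1, 0, 0], "roll": -0.4},
    {"fingers": 0, "travel": [0.2, 0, 0], "roll": -0.8}
  ]
}}

```text
time_s: 7.05
tcp_pos: [0.4402, -0.0944, 0.1948]
ee_rot: [[-0.246, -0.969, -0.001], [-0.969, 0.246, 0.0], [0.0, 0.001, -1.0]]
wrist_force: [-0.6, 4.2, 1.1]
gripper_width: 0.006
```

>>> {"api": "arm_command", "payload": {
  "rows": [
    {"fingers": 0, "travel": [0.1, 0, 0], "roll": -0.4},
    {"fingers": 0, "travel": [0.15, 0, 0], "roll": -0.6}
  ]
}}

```text
time_s: 7.25
tcp_pos: [0.4397, -0.0959, 0.1947]
ee_rot: [[-0.236, -0.972, -0.002], [-0.972, 0.236, 0.0], [0.0, 0.002, -1.0]]
wrist_force: [-1.2, 2.5, 2.5]
gripper_width: 0.005
```

>>> {"api": "arm_command", "payload": {
  "rows": [
    {"fingers": 0, "travel": [0.1, 0, 0], "roll": -0.4},
    {"fingers": 0, "travel": [0.1, 0, 0], "roll": -0.4}
  ]
}}

```text
time_s: 7.45
tcp_pos: [0.4395, -0.0969, 0.1946]
ee_rot: [[-0.23, -0.973, -0.002], [-0.973, 0.23, 0.0], [0.0, 0.002, -1.0]]
wrist_force: [-1.1, 2.6, -0.1]
gripper_width: 0.008
```

```bash
python3 - <<'E'
from plan import *
rel([(*w(a,.019,.152),.195,a-180) for a in (76,77,78)])
from geo import *
for n in("top","scene"):
    p,d=capture(n);C=cloud(n,p,d)
    g=C["green"];b=g[(abs(g[:,2]-.161)<.004)]
    m=b[:,:2].mean(0);w_,V=np.linalg.eigh(np.cov(b[:,:2].T));print(len(b),m,V[:,1],len(C["blue"]))
cv2.imwrite("pics/s3.png",p[90:220,240:400,::-1].repeat(4,0).repeat(4,1))
E
```

```text
t 7.45 tcp [ 0.4395 -0.0969  0.1946] yaw -103.29 F [-1.069   2.6156 -0.0961] j [  8.351    6.9593 -26.2773  -0.0169 -56.8529 -21.6285]
[-0.23 -0.06 -0.04] roll 0.7
[ 0.03 -0.03 -0.04] roll -0.3
[ 0.3   0.   -0.03] roll -1.3
552 [ 0.5503 -0.1416] [-0.9887  0.15  ] 651
650 [ 0.5187 -0.1308] [-0.9764  0.2159] 362
```

>>> {"api": "arm_command", "payload": {
  "rows": [
    {"fingers": 0, "travel": [0.1, 0, 0], "roll": -0.4},
    {"fingers": 0, "travel": [0.1, 0, 0], "roll": -0.4}
  ]
}}

```text
time_s: 7.75
tcp_pos: [0.4396, -0.0978, 0.1947]
ee_rot: [[-0.223, -0.975, -0.001], [-0.975, 0.223, 0.0], [0.0, 0.001, -1.0]]
wrist_force: [-1.6, 1.7, -0.3]
gripper_width: 0.003
```

>>> {"api": "arm_command", "payload": {
  "rows": [
    {"fingers": 0, "travel": [0.1, 0, 0], "roll": -0.4},
    {"fingers": 0, "travel": [0.1, 0, 0], "roll": -0.4}
  ]
}}

```text
time_s: 7.95
tcp_pos: [0.4395, -0.0988, 0.1948]
ee_rot: [[-0.216, -0.976, -0.0], [-0.976, 0.216, 0.0], [0.0, 0.0, -1.0]]
wrist_force: [-1.0, 3.2, -1.5]
gripper_width: 0.005
```

>>> {"api": "arm_command", "payload": {
  "rows": [
    {"fingers": 0, "travel": [0.1, 0, 0], "roll": -0.4},
    {"fingers": 0, "travel": [0.1, 0, 0], "roll": -0.4}
  ]
}}

```text
time_s: 8.15
tcp_pos: [0.4393, -0.0997, 0.1949]
ee_rot: [[-0.209, -0.978, -0.0], [-0.978, 0.209, 0.0], [-0.0, 0.0, -1.0]]
wrist_force: [-2.2, 3.6, -0.4]
gripper_width: 0.006
```

View pics/s3.png

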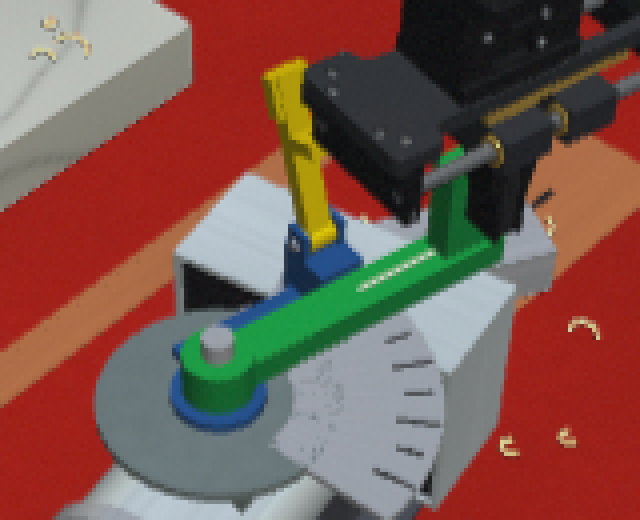

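The lever is almost on the stop (bar and block nearly touch at about (330,280) in the crop), and the hook at (300,150) is clear of the gripper. On with 1 mm steps.

>>> {"api": "arm_command", "payload": {
  "rows": [
    {"fingers": 0, "travel": [0.1, 0, 0], "roll": -0.4},
    {"fingers": 0, "travel": [0.1, 0, 0], "roll": -0.4}
  ]
}}

```text
time_s: 8.35
tcp_pos: [0.4392, -0.0999, 0.1949]
ee_rot: [[-0.203, -0.979, 0.0], [-0.979, 0.203, 0.002], [-0.002, 0.0, -1.0]]
wrist_force: [-1.2, 6.8, 0.1]
gripper_width: 0.005
```

>>> {"api": "arm_command", "payload": {
  "rows": [
    {"fingers": 0, "travel": [0.1, 0, 0], "roll": -0.4},
    {"fingers": 0, "travel": [0.1, 0, 0], "roll": -0.4}
  ]
}}

```text
time_s: 8.55
tcp_pos: [0.4391, -0.1, 0.1949]
ee_rot: [[-0.196, -0.981, 0.001], [-0.981, 0.196, 0.004], [-0.004, 0.0, -1.0]]
wrist_force: [-2.6, 11.7, 0.7]
gripper_width: 0.004
```

>>> {"api": "arm_command", "payload": {
  "rows": [
    {"fingers": 0, "travel": [0.1, 0, 0], "roll": -0.4},
    {"fingers": 0, "travel": [0.1, 0, 0], "roll": -0.4}
  ]
}}

```text
time_s: 8.75
tcp_pos: [0.439, -0.1001, 0.1949]
ee_rot: [[-0.19, -0.982, 0.001], [-0.982, 0.19, 0.005], [-0.005, -0.0, -1.0]]
wrist_force: [-3.3, 14.9, 2.8]
gripper_width: 0.008
```

>>> {"api": "arm_command", "payload": {
  "rows": [
    {"fingers": 0, "travel": [0.05, 0, 0], "roll": 0},
    {"fingers": 0, "travel": [0.05, 0, 0], "roll": 0},
    {"fingers": 0, "travel": [0.05, 0, 0], "roll": 0},
    {"fingers": 0, "travel": [0.05, 0, 0], "roll": 0},
    {"fingers": 0, "travel": [0.05, 0, 0], "roll": 0},
    {"fingers": 0, "travel": [0.05, 0, 0], "roll": 0},
    {"fingers": 0, "travel": [0.05, 0, 0], "roll": 0}
  ]
}}

```text
time_s: 9.45
tcp_pos: [0.4391, -0.1001, 0.1949]
ee_rot: [[-0.19, -0.982, 0.001], [-0.982, 0.19, 0.006], [-0.006, -0.0, -1.0]]
wrist_force: [-3.2, 17.9, 2.3]
gripper_width: 0.004
```

Step 1 was held with about 18 N at the paddle and no slip. Now back off and rise.

>>> {"api": "arm_command", "payload": {
  "rows": [
    {"fingers": 0, "travel": [-1, 0, 0], "roll": 0},
    {"fingers": 0, "travel": [-2.5, 0, 0], "roll": 0},
    {"fingers": 0, "travel": [-4, 0, 0], "roll": 0},
    {"fingers": 0, "travel": [-5, 0, -4], "roll": 0},
    {"fingers": 0, "travel": [-7, 0, -9], "roll": 0},
    {"fingers": 0, "travel": [-12, 0, -14], "roll": 0},
    {"fingers": 0, "travel": [-17, 0, -14], "roll": 0},
    {"fingers": 0, "travel": [-20, 0, -14], "roll": 0},
    {"fingers": 0, "travel": [-20, 0, -14], "roll": 0}
  ]
}}

```text
time_s: 10.35
tcp_pos: [0.4786, 0.0972, 0.3362]
ee_rot: [[-0.184, -0.983, 0.004], [-0.983, 0.184, 0.001], [-0.001, -0.004, -1.0]]
wrist_force: [0.8, -0.5, 0.4]
gripper_width: 0.008
```

```bash
python3 - <<'E'
from plan import *
rel([])
from geo import *
for n in("top","scene"):
    p,d=capture(n);C=cloud(n,p,d)
    g=C["green"];b=g[(abs(g[:,2]-.161)<.004)]
    m=b[:,:2].mean(0);w_,V=np.linalg.eigh(np.cov(b[:,:2].T));print(len(b),m,V[:,1],"paddle",g[g[:,2]>.209].mean(0))
    b=C["blue"];t=b[abs(b[:,2]-.165)<.004];t=t[t[:,0]<.53];print("blue",cv2.minAreaRect(t[:,:2].astype(np.float32)*1000))
    y=C["yellow"];y=y[y[:,1]<-.1]
    for lo in np.arange(.16,.27,.01):
        q=y[(y[:,2]>=lo)&(y[:,2]<lo+.01)]
        if len(q)>3:print(round(lo,2),len(q),q.mean(0),q[:,1].min(),q[:,1].max())
    cv2.imwrite(f"pics/{n}4.png",p[::-1,:,::-1][::-1][:, :])
E
```

```text
t 10.35 tcp [0.4786 0.0972 0.3362] yaw -100.58 F [ 0.8068 -0.4812  0.3817] j [ 30.6425   4.9132  -7.6887   0.0994 -77.1679 -41.2437]
1305 [ 0.512  -0.1343] [-0.9744  0.225 ] paddle [ 0.4375 -0.119   0.2162]
blue ((496.9425964355469, -160.61260986328125), (31.140043258666992, 25.43447494506836), 78.17977905273438)
0.17 48 [ 0.497  -0.163   0.1771] -0.17282054182048326 -0.15929195157488416
0.18 44 [ 0.4958 -0.166   0.1851] -0.17255099451043043 -0.16145631268985536
0.19 37 [ 0.4954 -0.169   0.1942] -0.17275751324484181 -0.165706182752305
0.2 5 [ 0.5004 -0.1739  0.205 ] -0.17538676421884394 -0.17173431281036583
0.22 67 [ 0.4949 -0.1743  0.2286] -0.18496003843969144 -0.1618403416212787
0.23 149 [ 0.4938 -0.1744  0.2331] -0.18772147338487832 -0.1628082472749907
0.24 87 [ 0.4915 -0.1866  0.2452] -0.19110392375766663 -0.18255113640494702
0.25 163 [ 0.4902 -0.1927  0.255 ] -0.19998388631302771 -0.18697549000527897
672 [ 0.5193 -0.132 ] [-0.9794  0.2019] paddle [ 0.4371 -0.1155  0.2143]
blue ((495.5951843261719, -157.02809143066406), (30.473064422607422, 28.86141014099121), 72.12024688720703)
0.17 38 [ 0.4942 -0.1604  0.1753] -0.17023769803244965 -0.15546627733054824
0.18 35 [ 0.4959 -0.1658  0.185 ] -0.17616585568793341 -0.1610512912088743
0.19 40 [ 0.4948 -0.1688  0.1946] -0.1759441956520072 -0.1626473089269747
0.2 44 [ 0.4922 -0.1707  0.205 ] -0.18297852970840206 -0.12921186325181427
0.21 24 [ 0.4944 -0.1758  0.2148] -0.1870588658038867 -0.12837577105636522
0.22 67 [ 0.4941 -0.1719  0.227 ] -0.18704513770595638 -0.15865399122168955
0.23 66 [ 0.4927 -0.1777  0.2344] -0.19076009003324929 -0.16080080596326352
0.24 59 [ 0.4916 -0.186   0.2453] -0.19520711572759414 -0.18175810691983912
0.25 53 [ 0.4892 -0.1897  0.2533] -0.19649975299921213 -0.18480685129833724
```

```bash
cat >> plan.py <<'E'
def hk(al,s,off=.004,yaw=77.5):
    a=np.radians(al);x=-.034+s*np.cos(a)-off*np.sin(a)-.0096;z=.171+s*np.sin(a)+off*np.cos(a)+.011
    return (*w(yaw,x,.085),z,yaw-180)
E
python3 -c "
from plan import *
p=w(77.5,-.09,.085)
rel([(*p,.336,-102.5),(*p,.236,-102.5)])"
```

```text
t 10.45 tcp [0.477  0.0938 0.3352] yaw -100.77 F [-0.0357  0.3273  0.4698] j [ 30.3671   4.8215  -7.9269   0.0836 -77.2392 -41.1514]
[30.7  -6.25 -0.05] roll 1.7
[30.69 -6.24  9.95] roll 1.7
```

View pics/top4.png

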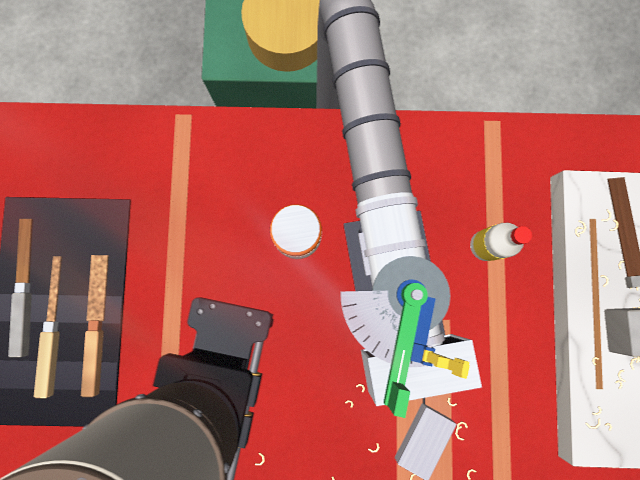

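The top view shows the lever lying against the blue block at (418,350), the hook tab at (462,368) still up, and the tin and bottle unmoved. Now over to the back of the hook.

>>> {"api": "arm_command", "payload": {
  "rows": [
    {"fingers": 0, "travel": [5, -1, 0], "roll": 1.7},
    {"fingers": 0, "travel": [10, -2, 0], "roll": 1.7},
    {"fingers": 0, "travel": [15, -3, 0], "roll": 1.7},
    {"fingers": 0, "travel": [20, -4, 0], "roll": 1.7},
    {"fingers": 0, "travel": [25, -5, 0], "roll": 1.7},
    {"fingers": 0, "travel": [30.7, -6.2, 0], "roll": 1.7},
    {"fingers": 0, "travel": [30.7, -6.2, 0], "roll": 1.7},
    {"fingers": 0, "travel": [30.7, -6.2, 0], "roll": 1.7},
    {"fingers": 0, "travel": [30.7, -6.2, 0], "roll": 1.7}
  ]
}}

```text
time_s: 11.35
tcp_pos: [0.4788, -0.2205, 0.335]
ee_rot: [[-0.219, -0.976, -0.0], [-0.976, 0.219, -0.0], [0.0, 0.0, -1.0]]
wrist_force: [0.2, 0.5, -0.7]
gripper_width: 0.006
```

```bash
python3 -c "
from plan import *
p=w(77.5,-.09,.085)
rel([(*p,.336,-102.5),(*p,.236,-102.5)])"
```

```text
t 11.35 tcp [ 0.4788 -0.2205  0.335 ] yaw -102.67 F [ 0.1539  0.4534 -0.6869] j [ -7.0731   9.1544  -2.8778   0.0132 -77.9853  -5.5996]
[-0.15 -0.19 -0.11] roll -0.2
[-0.15 -0.2   9.89] roll -0.2
```

>>> {"api": "arm_command", "payload": {
  "rows": [
    {"fingers": 0, "travel": [-0.2, -0.2, 4], "roll": 0},
    {"fingers": 0, "travel": [-0.2, -0.2, 8], "roll": 0},
    {"fingers": 0, "travel": [-0.2, -0.2, 9.9], "roll": 0},
    {"fingers": 0, "travel": [-0.2, -0.2, 9.9], "roll": 0},
    {"fingers": 0, "travel": [-0.2, -0.2, 9.9], "roll": 0}
  ]
}}

```text
time_s: 11.85
tcp_pos: [0.4825, -0.2178, 0.2372]
ee_rot: [[-0.216, -0.976, 0.001], [-0.976, 0.216, -0.001], [0.001, -0.001, -1.0]]
wrist_force: [-0.1, -0.4, 1.9]
gripper_width: 0.005
```

```bash
python3 -c "
from plan import *
rel([hk(al,s) for al,s in [(109.5,.070),(100,.07),(90,.07),(80,.07),(70,.07),(60,.072),(50,.074),(40,.076),(30,.078),(20,.08),(10,.082),(5,.083),(0,.084)]])"
```

```text
t 11.85 tcp [ 0.4825 -0.2178  0.2372] yaw -102.46 F [-0.0894 -0.4437  1.8606] j [ -6.6953  12.5233 -12.6731   0.0589 -64.724   -5.787 ]
[-1.73  0.11 -0.95] roll 0.0
[-2.84  0.11 -1.31] roll 0.0
[-4.05  0.11 -1.49] roll 0.0
[-5.27  0.1  -1.45] roll 0.0
[-6.46  0.1  -1.2 ] roll 0.0
[-7.7   0.1  -0.92] roll 0.0
[-8.9   0.1  -0.42] roll 0.0
[-10.01   0.1    0.32] roll 0.0
[-11.     0.1    1.26] roll 0.0
[-11.83   0.11   2.4 ] roll 0.0
[-12.46   0.11   3.69] roll 0.0
[-12.68   0.11   4.39] roll 0.0
[-12.85   0.11   5.11] roll 0.0
```

>>> {"api": "arm_command", "payload": {
  "rows": [
    {"fingers": 0, "travel": [-0.9, 0.1, -0.7], "roll": 0},
    {"fingers": 0, "travel": [-1.7, 0.1, -0.9], "roll": 0},
    {"fingers": 0, "travel": [-2.3, 0.1, -1.1], "roll": 0},
    {"fingers": 0, "travel": [-2.8, 0.1, -1.3], "roll": 0},
    {"fingers": 0, "travel": [-3.4, 0.1, -1.4], "roll": 0},
    {"fingers": 0, "travel": [-4.0, 0.1, -1.5], "roll": 0},
    {"fingers": 0, "travel": [-4.6, 0.1, -1.5], "roll": 0},
    {"fingers": 0, "travel": [-5.3, 0.1, -1.45], "roll": 0}
  ]
}}

```text
time_s: 12.65
tcp_pos: [0.4924, -0.166, 0.2505]
ee_rot: [[-0.218, -0.976, -0.0], [-0.976, 0.218, -0.0], [0.0, 0.0, -1.0]]
wrist_force: [-1.1, -0.3, 0.1]
gripper_width: 0.006
```

```bash
python3 - <<'E'
from plan import *
rel([hk(al,s) for al,s in [(80,.07),(70,.07),(60,.072),(50,.074),(40,.076),(30,.078),(20,.08),(10,.082),(5,.083),(0,.084)]])
from geo import *
p,d=capture("scene");cv2.imwrite("pics/s5.png",p[70:220,240:400,::-1].repeat(4,0).repeat(4,1))
E
```

```text
t 12.65 tcp [ 0.4924 -0.166   0.2505] yaw -102.59 F [-1.0756 -0.2503  0.0536] j [ -0.7245  11.0405 -12.599    0.0021 -66.3869 -11.8642]
[-0.   -0.05 -0.12] roll -0.1
[-1.2  -0.05  0.13] roll -0.1
[-2.43 -0.04  0.41] roll -0.1
[-3.63 -0.04  0.92] roll -0.1
[-4.74 -0.04  1.65] roll -0.1
[-5.73 -0.04  2.6 ] roll -0.1
[-6.56 -0.04  3.73] roll -0.1
[-7.19 -0.04  5.03] roll -0.1
[-7.41 -0.04  5.72] roll -0.1
[-7.58 -0.04  6.44] roll -0.1
```

View pics/s5.png

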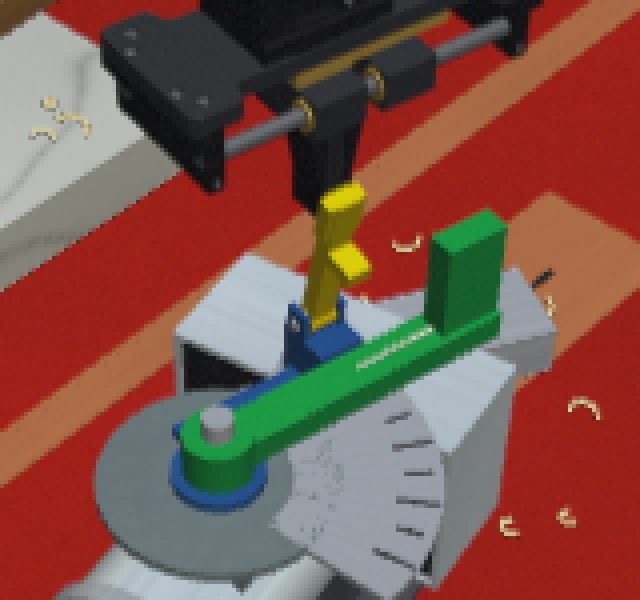

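The fingertip is behind the tab at (340,190) in the crop, and the hook has come round past upright. Continue along the arc.

>>> {"api": "arm_command", "payload": {
  "rows": [
    {"fingers": 0, "travel": [-0.6, 0, 0.05], "roll": 0},
    {"fingers": 0, "travel": [-1.2, 0, 0.13], "roll": 0},
    {"fingers": 0, "travel": [-1.8, 0, 0.25], "roll": 0},
    {"fingers": 0, "travel": [-2.4, 0, 0.4], "roll": 0},
    {"fingers": 0, "travel": [-3.0, 0, 0.65], "roll": 0},
    {"fingers": 0, "travel": [-3.6, 0, 0.9], "roll": 0},
    {"fingers": 0, "travel": [-4.2, 0, 1.25], "roll": 0},
    {"fingers": 0, "travel": [-4.7, 0, 1.65], "roll": 0}
  ]
}}

```text
time_s: 13.5
tcp_pos: [0.5028, -0.12, 0.2338]
ee_rot: [[-0.218, -0.976, 0.0], [-0.976, 0.218, 0.0], [-0.0, -0.0, -1.0]]
wrist_force: [0.2, 0.2, -1.1]
gripper_width: 0.006
```

>>> {"api": "arm_command", "payload": {
  "rows": [
    {"fingers": 0, "travel": [-0.5, 0, 0.45], "roll": 0},
    {"fingers": 0, "travel": [-1.0, 0, 0.95], "roll": 0},
    {"fingers": 0, "travel": [-1.4, 0, 1.5], "roll": 0},
    {"fingers": 0, "travel": [-1.8, 0, 2.1], "roll": 0},
    {"fingers": 0, "travel": [-2.1, 0, 2.7], "roll": 0}
  ]
}}

```text
time_s: 14.0
tcp_pos: [0.5073, -0.0997, 0.2065]
ee_rot: [[-0.218, -0.976, -0.0], [-0.976, 0.218, 0.0], [0.0, 0.0, -1.0]]
wrist_force: [0.2, 0.5, 0.5]
gripper_width: 0.003
```

```bash
python3 - <<'E'
from plan import *
rel([hk(al,s) for al,s in [(20,.08),(15,.081),(10,.082),(5,.083),(0,.084)]])
from geo import *
p,d=capture("scene");cv2.imwrite("pics/s6.png",p[70:220,240:400,::-1].repeat(4,0).repeat(4,1))
E
```

```text
t 14.0 tcp [ 0.5073 -0.0997  0.2065] yaw -102.57 F [0.2334 0.4577 0.4677] j [  6.8794  12.8463 -16.9229  -0.0028 -60.2397 -19.4469]
[ 0.24 -0.03 -0.67] roll -0.1
[-0.1  -0.03 -0.04] roll -0.1
[-0.39 -0.03  0.63] roll -0.1
[-0.62 -0.03  1.32] roll -0.1
[-0.78 -0.03  2.05] roll -0.1
```

View pics/s6.png

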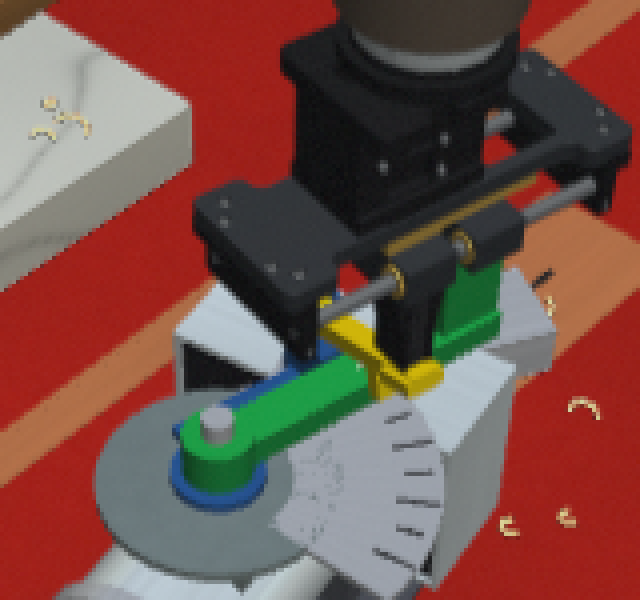

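The hook is about 15° from closed, its nose at (380,385) in the crop just beyond the lever's far edge. Press down step by step.

>>> {"api": "arm_command", "payload": {
  "rows": [
    {"fingers": 0, "travel": [-0.2, 0, 0.3], "roll": 0},
    {"fingers": 0, "travel": [-0.4, 0, 0.6], "roll": 0},
    {"fingers": 0, "travel": [-0.5, 0, 0.9], "roll": 0},
    {"fingers": 0, "travel": [-0.6, 0, 1.2], "roll": 0}
  ]
}}

```text
time_s: 14.45
tcp_pos: [0.5086, -0.0942, 0.1949]
ee_rot: [[-0.218, -0.976, 0.0], [-0.976, 0.218, 0.0], [-0.0, -0.0, -1.0]]
wrist_force: [-0.9, -0.8, 1.0]
gripper_width: 0.007
```

>>> {"api": "arm_command", "payload": {
  "rows": [
    {"fingers": 0, "travel": [-0.05, 0, 0.2], "roll": 0},
    {"fingers": 0, "travel": [-0.1, 0, 0.4], "roll": 0},
    {"fingers": 0, "travel": [-0.1, 0, 0.4], "roll": 0}
  ]
}}

```text
time_s: 14.75
tcp_pos: [0.5086, -0.0932, 0.1907]
ee_rot: [[-0.218, -0.976, -0.001], [-0.976, 0.218, 0.0], [0.0, 0.001, -1.0]]
wrist_force: [-0.2, -0.1, -0.1]
gripper_width: 0.005
```

>>> {"api": "arm_command", "payload": {
  "rows": [
    {"fingers": 0, "travel": [0, 0, 0.15], "roll": 0},
    {"fingers": 0, "travel": [0, 0, 0.3], "roll": 0},
    {"fingers": 0, "travel": [0, 0, 0.3], "roll": 0}
  ]
}}

```text
time_s: 15.05
tcp_pos: [0.5086, -0.0933, 0.1878]
ee_rot: [[-0.218, -0.976, -0.0], [-0.976, 0.218, 0.0], [0.0, 0.0, -1.0]]
wrist_force: [-0.4, -0.3, -0.1]
gripper_width: 0.005
```

>>> {"api": "arm_command", "payload": {
  "rows": [
    {"fingers": 0, "travel": [0, 0, 0.1], "roll": 0},
    {"fingers": 0, "travel": [0, 0, 0.15], "roll": 0},
    {"fingers": 0, "travel": [0, 0, 0.15], "roll": 0}
  ]
}}

```text
time_s: 15.35
tcp_pos: [0.5089, -0.0933, 0.1872]
ee_rot: [[-0.218, -0.976, 0.001], [-0.976, 0.218, -0.0], [0.0, -0.001, -1.0]]
wrist_force: [-2.1, 1.3, 5.3]
gripper_width: 0.007
```

>>> {"api": "arm_command", "payload": {
  "rows": [
    {"fingers": 0, "travel": [0, 0, 0.1], "roll": 0},
    {"fingers": 0, "travel": [0, 0, 0.1], "roll": 0}
  ]
}}

```text
time_s: 15.55
tcp_pos: [0.509, -0.0933, 0.187]
ee_rot: [[-0.217, -0.976, 0.001], [-0.976, 0.217, -0.0], [0.0, -0.001, -1.0]]
wrist_force: [-3.0, 1.1, 7.6]
gripper_width: 0.006
```

>>> {"api": "arm_command", "payload": {
  "rows": [
    {"fingers": 0, "travel": [0, 0, 0.1], "roll": 0},
    {"fingers": 0, "travel": [0, 0, 0.1], "roll": 0}
  ]
}}

```text
time_s: 15.75
tcp_pos: [0.509, -0.0933, 0.1868]
ee_rot: [[-0.217, -0.976, 0.002], [-0.976, 0.217, -0.001], [0.0, -0.002, -1.0]]
wrist_force: [-4.2, 1.9, 12.5]
gripper_width: 0.006
```

A firm stop at fingertip height 0.176 m; closed was expected at 0.175. Hold briefly, then retreat straight up.

>>> {"api": "arm_command", "payload": {
  "rows": [
    {"fingers": 0, "travel": [0, 0, 0], "roll": 0},
    {"fingers": 0, "travel": [0, 0, 0], "roll": 0},
    {"fingers": 0, "travel": [0, 0, 0], "roll": 0},
    {"fingers": 0, "travel": [0, 0, -1], "roll": 0},
    {"fingers": 0, "travel": [0, 0, -5], "roll": 0},
    {"fingers": 0, "travel": [0, 0, -10], "roll": 0},
    {"fingers": 0, "travel": [0, 0, -15], "roll": 0}
  ]
}}

```text
time_s: 16.45
tcp_pos: [0.5083, -0.0933, 0.3358]
ee_rot: [[-0.218, -0.976, -0.001], [-0.976, 0.218, -0.0], [0.0, 0.001, -1.0]]
wrist_force: [1.9, -0.4, 0.3]
gripper_width: 0.004
```

>>> {"api": "arm_command", "payload": {
  "rows": [
    {"fingers": 0, "travel": [-5, 0, 0], "roll": 0},
    {"fingers": 0, "travel": [-10, 0, 0], "roll": 0},
    {"fingers": 0, "travel": [-15, 0, 0], "roll": 0},
    {"fingers": 0, "travel": [-20, 0, 0], "roll": 0},
    {"fingers": 0, "travel": [-20, 0, 0], "roll": 0},
    {"fingers": 0, "travel": [-20, 0, 0], "roll": 0}
  ]
}}

```text
time_s: 17.05
tcp_pos: [0.5523, 0.1032, 0.3337]
ee_rot: [[-0.216, -0.976, -0.001], [-0.976, 0.216, -0.001], [0.001, 0.001, -1.0]]
wrist_force: [-0.5, 0.4, 0.0]
gripper_width: 0.006
```

```bash
python3 - <<'E'
from plan import *
rel([])
from geo import *
for n in("top","scene"):
    p,d=capture(n);C=cloud(n,p,d)
    g=C["green"];print(n,"paddle",g[g[:,2]>.209].mean(0))
    b=C["blue"];t=b[abs(b[:,2]-.165)<.004];t=t[t[:,0]<.53];print("blue",cv2.minAreaRect(t[:,:2].astype(np.float32)*1000))
    y=C["yellow"];y=y[(y[:,0]>.46)];y=y[(y[:,2]>.168)];u=(y[:,:2]-[.4935,-.162])@[.216,.976]
    k=(u>-.01)&(u<.095);print("yellow top",k.sum(),y[k].mean(0),"slope",np.polyfit(u[k],y[k,2],1))
    for l in("glue","tin"):print(l,[(np.round(r["position"],4).tolist(),round(r["p"],2)) for r in search_frame(n,l)[:1]])
    if n=="scene":cv2.imwrite("pics/s7.png",p[70:220,240:400,::-1].repeat(4,0).repeat(4,1))
E
```

```text
t 17.05 tcp [0.5523 0.1032 0.3337] yaw -102.45 F [-0.4946  0.4347  0.0447] j [ 27.098   12.8251   1.589   -0.0087 -78.8448 -39.5484]
top paddle [ 0.4374 -0.119   0.2161]
blue ((496.88983154296875, -160.68226623535156), (30.591896057128906, 25.50648307800293), 77.5582046508789)
yellow top 710 [ 0.5047 -0.1229  0.1765] slope [-0.0086  0.1768]
glue [([0.6758, -0.3003, 0.1037], 0.87)]
tin []
scene paddle [ 0.4373 -0.1157  0.2143]
blue ((506.44696044921875, -159.05699157714844), (31.282730102539062, 8.467972755432129), 85.11817169189453)
yellow top 353 [ 0.5049 -0.1165  0.1742] slope [-0.0139  0.1749]
glue [([0.6909, -0.3039, 0.0883], 0.74)]
tin [([0.7103, 0.049, 0.0981], 0.95)]
```

View pics/s7.png

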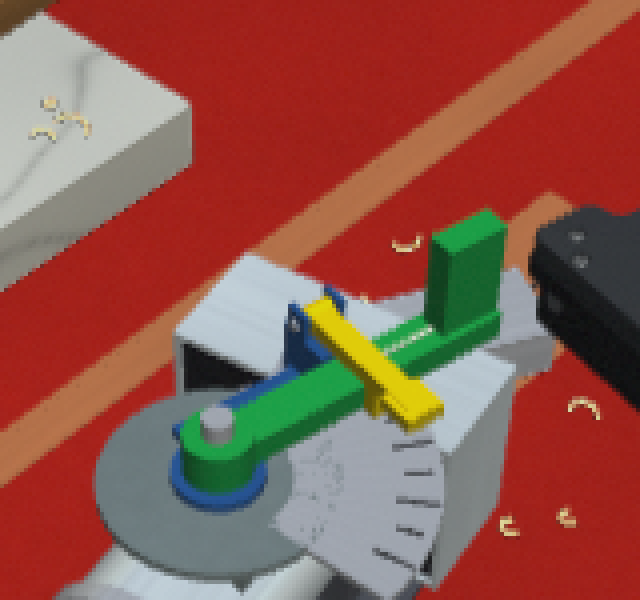

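The hook lies level over the lever (slope about 0.01 rad) with its nose at (375,400) behind it. Lever and stop have not moved, and the arm is clear.

```bash
python3 -c "
from station import *
print(finish_job())"
```

```text
the job is handed in; nothing more can be done
None
```

The damper is open at its preset and locked there. I handed the job in at about 17 s of the 61 s allowed; it gave no verdict.

- **Lever:** I pushed the paddle round with closed fingers until the lever met the blue stop, then held about 18 N there for 0.7 s while the hook was still up.
- **Hook:** I then swung it over from behind and pressed it down to a firm stop with about 12 N.

Last checks:
- **Hook angle:** it lies level within about 0.01 rad, with its nose behind the lever.
- **Lever and stop:** the paddle has not moved since before the hook was swung. The stop block is within about 1 mm of its first measurement from the top camera.
- **Robot:** the arm is clear of everything, and the wrist force is near zero.
- **Bottle and tin:** the scene camera puts both within about 5 mm of where they started. The top camera missed the tin in the last look. Its first "glue" report was really the tin, so only the scene camera compares the two before and after.
- **One disagreement:** the scene camera's last fit of the stop block was unreliable because the hook partly covers it, so I went by the top camera.

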